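# Return the stray sweets to their picture compartments

### The arm

A 7-joint arm with a two-finger parallel gripper is mounted at the origin on the work surface. World frame = base frame: x ahead of the robot, y to its left, z up, the work surface at z = 0. Lengths are in m, angles in rad, forces in N, time in s.
With the tool pointing down it reaches from about 0.4 to 0.85 m from the base axis. Payload 10.4 kg.
Tool frame: the origin (TCP) lies between the finger pads; the fingertips stand 17 mm ahead of it and the grasp point (between the pads) lies 2 mm behind it; z points along the fingers, y is the direction in which the jaws open and shut (so a half turn about z gives the same grasp; the last joint's range is limited). The gripper opens to 85 mm and grips with 20 to 120 N. Pads are 22 mm wide; open, the fingers measure 114 mm over their backs; the gripper's body (76 mm by 85 mm) begins 54 mm behind the grasp point. The pads swing forward as they close: fully open they stand 13 mm farther back than shut.
Start: joints at [1.172, 0.332, -0.065, 1.46, 0.022, 1.35, -0.088], TCP at [0.229, -0.581, 0.248] pointing down, gripper open.
Joint ranges: [-2.6, 2.6], [-0.5, 2.12], [-1.47, 1.34], [0.16, 2.42], [-1.27, 4.41], [0.06, 2.06], [-2.6, 2.6]. Speed limits (rad/s): [2.22, 2.22, 2.79, 2.79, 3.14, 3.14, 3.14].

### API

Orientations are given as a unit quaternion [x, y, z, w].
In Python, from workcell import manip gives the robot as it stands.
- The arm moves only by the tool jog_arm, never from a script. Its argument "steps" is one flat list of numbers, 5 for each row, row after row: the finger opening in m, from 0 to 0.0854, then the shift along the tool's x, y, z in m, then the turn about the tool's z in rad. In form: [gripper, x, y, z, twist, gripper, x, y, z, twist, ...]. A call has exactly 10 rows; each row is the pose to reach, as a shift and turn from the pose commanded when the call began, along the tool's axes at that moment; what a row does not reach only later rows make up. A row lasts 1/10 s, in which the tool goes at most 50 mm and 8.59 degrees, less where a joint would pass 70% of its speed; a pose out of reach is approached as far as the arm can. A call with a gripper value outside its range is refused whole. The fingers move at their own pace and stop on an object; "grip_force" is the grip in N (left out, the last holds). Time passes only in rows, so rows that repeat a pose let the fingers close, or fill a call up. It gives the time, the measured TCP pose, the force and the opening at its end, in the units of the state.
- manip.get_obs(): the state, without advancing time (a new reading comes with each control period).
- manip.camera(name): name is "scene" or "top" or "wrist"; returns (picture, depth): 420x560x3 uint8, red, green, blue; 420x560 float32, m along the optical axis (not along the pixel's ray), 0 where there is no reading.
- manip.calibration(name): a dict with "mtx" (3x3 intrinsics, pixels), "world_to_cam" (4x4, takes a point from world to camera coordinates). Camera axes: x right, y down, z forward; pixel columns grow to the right and rows downward; lengths in m; the calibration is good to about 2 mm. A picture is of the moment at which its call begins: read the wrist's pose just before it. calibration takes no time and is no camera call; for the wrist camera it gives the pose at the moment of the call.
- manip.hand_in(): hands the job in, once; it reports no verdict.
The state is a dict: "clock": time; "joint_pos": joint angles; "joint_velocities": joint speeds; "tau": joint torques, N m; "position": TCP position; "ee_rot": TCP orientation; "ft_force": force on the tool from outside, world axes, zero at the start; "torque": the same for the moment, N m; "grip_width": opening from 0.0 (shut) to 1.0 (fully open).
Only numpy, scipy, OpenCV 4.12 (cv2) and the standard library are available. Lean on these libraries where they do the work, as an engineer would, in place of code of your own. Each camera call takes 0.05 s, during which the arm holds its last target.

### The job

Put the four stray sweets on the shop counter (the round mint tin, the flat lollipop, the chocolate bar and the twist-wrapped toffee) back into the oak display tray, each lying flat in the compartment that shows its picture, well centred on the picture and, for the three long ones, lengthwise along it (either way round). Leave the roll of tape and the magnifying glass, which only look like sweets, lying where they are.

Things in the scene. Friction and masses are not known exactly. Their poses are not given: they have to be found in the camera images.
- tin_center (a point): Point at the centre of the closed round mint tin (11 mm above the surface it lies on): bare metal disc 46 mm in diameter (44 mm below its lid), 22 mm tall, with a plain closed top; about 60 g. z up.
- lollipop_center (a point): Point at the centre of the whole length of the flat lollipop (7 mm above the surface it lies on), not of its head: 100 mm long, lying flat. Head: pale paper disc 44 mm in diameter, 14 mm tall, with rings on top, centred 28 mm from this point along -x; a 5 mm paper stick runs on along +x, ending 50 mm from this point. The weight (50 g) is nearly all in the head: grasp it there.
- bar_center (a point): Point at the centre of the chocolate bar (8 mm above the surface it lies on): flat oblong 90 mm long (x) by 34 mm wide (y) by 16 mm tall, cardboard-brown sleeve with bare foil at both ends, about 80 g. z up.
- toffee_center (a point): Point at the centre of the twist-wrapped toffee (11 mm above the surface it lies on): pale paper block 40 mm long (x) by 26 mm wide (y) by 22 mm tall with a brown band and a flared paper twist 22 mm long at each x end (84 mm overall; the twists are half-way up, 9 mm thick and do not touch the counter), about 40 g. Grasp the block. z up.
- tape_center (a point): Point at the centre of the roll of brown tape (10 mm above the surface it lies on): ring 50 mm in diameter with an open 26 mm hole, 20 mm tall. Looks like the tin; to be left alone.
- magnifier_center (a point): Point at the centre of the length of the magnifying glass (6 mm above the surface it lies on): steel ring 48 mm in diameter with a clear lens, 12 mm tall, centred 29 mm from this point along -x, and a black handle 11 mm thick along +x; 106 mm long. Looks like the lollipop; to be left alone.
- tin_bin: Fixed oak tray compartment, open on top; on its floor a pale card with a dark life-size picture of the round tin (a plain dark disc, 46 mm). Inside 124 (x) by 104 mm (y), walls 4 mm; origin at the centre of its underside, 8 mm above the counter, straight below the picture's centre; inner floor 4 mm and rim 20 mm above the origin.
- lollipop_bin: Fixed oak tray compartment, open on top; on its floor a pale card with a dark life-size picture of the lollipop (a dark disc with a stick). Inside 124 (x) by 104 mm (y), walls 4 mm; origin at the centre of its underside, 8 mm above the counter, straight below the picture's centre; inner floor 4 mm and rim 20 mm above the origin. The picture's length is along x.
- bar_bin: Fixed oak tray compartment, open on top; on its floor a pale card with a dark life-size picture of the bar (a dark oblong, 90 by 34 mm). Inside 124 (x) by 104 mm (y), walls 4 mm; origin at the centre of its underside, 8 mm above the counter, straight below the picture's centre; inner floor 4 mm and rim 20 mm above the origin. The picture's length is along x.
- toffee_bin: Fixed oak tray compartment, open on top; on its floor a pale card with a dark life-size picture of the toffee (a dark oblong with a flared fan at each end). Inside 124 (x) by 104 mm (y), walls 4 mm; origin at the centre of its underside, 8 mm above the counter, straight below the picture's centre; inner floor 4 mm and rim 20 mm above the origin. The picture's length is along x.
Things that resemble listed ones, but are neither listed nor needed, are in the scene too. Leave any orange look-alike of the part that bears bar_center alone. What is shaped like the part that bears lollipop_center but yellow is not meant.

How it is judged:
At the end, for the whole second after the job is handed in: Each sweet rests flat (within 10 degrees) on the floor of the compartment with its picture, centre within 15 mm of the picture's centre; lollipop, bar and toffee within 17 degrees of its length, either way round. Tape and magnifying glass within 30 mm of where they lay (horizontal distance between tin_center and tin_bin below 0.015 m and z of tin_center in the frame of tin_bin between 0.004 and 0.02 m and angle between each of tin_center, lollipop_center, bar_center, toffee_center's own z axis and vertical below 0.17 rad and linear speed of each of tin, lollipop, bar, toffee below 0.02 m/s and horizontal distance between lollipop_center and lollipop_bin below 0.015 m and z of lollipop_center in the frame of lollipop_bin between 0.004 and 0.016 m and angle between the x axis of lollipop_center and the x axis of lollipop_bin, either way round below 0.3 rad and horizontal distance between bar_center and bar_bin below 0.015 m and z of bar_center in the frame of bar_bin between 0.004 and 0.017 m and angle between the x axis of bar_center and the x axis of bar_bin, either way round below 0.3 rad and horizontal distance between toffee_center and toffee_bin below 0.015 m and z of toffee_center in the frame of toffee_bin between 0.004 and 0.02 m and angle between the x axis of toffee_center and the x axis of toffee_bin, either way round below 0.3 rad and distance of each of tape_center, magnifier_center from where it was at the start of the episode below 0.03 m); the robot touches nothing.
It fails at once if the roll of tape is moved more than 30 mm (distance of tape_center from where it was at the start of the episode above 0.03 m).
It fails at once if the magnifying glass is moved more than 30 mm (distance of magnifier_center from where it was at the start of the episode above 0.03 m).
It also fails if it takes over 88 s, if anything falls off the work surface, if the arm or the gripper's body presses on something with over 40 N, if the wrist force passes 120 N, or if a joint passes its speed limit or range.

## Working session

There is one attempt and no reset: what is moved stays moved. The work goes in short steps, Python scripts to look and compute and a tool call to move; the robot and the scene stay as the last step left them, time stands still between calls to the robot, and variables do not carry over. Pictures are saved under pics/ and viewed, and the job is handed in when it is done.

Besides the shell and the picture viewer there is one more tool, called by a JSON object that holds its "name" and its "arguments". jog_arm: Moves the arm, as the interface text tells. Its arguments: {"type":"object","properties":{"steps":{"type":"array"},"grip_force":{"type":"number"}},"required":["steps"]}

```bash
mkdir -p pics; ls; python3 - <<'E'
from workcell import manip
import cv2,numpy as np
print(manip.get_obs())
for n in ("scene","top"):
    p,d=manip.camera(n); cv2.imwrite(f"pics/{n}0.png",p[:,:,::-1]); np.save(f"pics/{n}0.npy",d)
    c=manip.calibration(n); print(n,c)
E
```

```text
pics
{'clock': 0.0, 'joint_pos': array([ 1.172412  ,  0.33286919, -0.06466916,  1.46098387,  0.02157156,
        1.34994011, -0.08850184]), 'joint_velocities': array([ 0.00091932, -0.00069551, -0.00105595,  0.00041519, -0.0020891 ,
       -0.0001406 , -0.0009246 ]), 'tau': array([-7.45618854e-04, -6.25442004e+01,  4.85270773e-02, -3.91608739e+01,
        1.60478085e-02,  9.83662700e-03,  2.17802506e-05]), 'position': array([ 0.22922088, -0.58103674,  0.24749721]), 'ee_rot': array([ 9.82401292e-01,  1.86780977e-01, -1.67983025e-04, -7.34234495e-04]), 'ft_force': array([-0.33205519,  0.00693643, -0.91865386]), 'torque': array([ 0.0051036 , -0.00498115,  0.0105907 ]), 'grip_width': 1.0002484418510205}
scene {'mtx': array([[459.78050925,   0.        , 278.07401672],
       [  0.        , 459.78050925, 204.9311566 ],
       [  0.        ,   0.        ,   1.        ]]), 'world_to_cam': array([[-0.00359924,  0.99991903, -0.01220579,  0.01348962],
       [ 0.60050772, -0.00759878, -0.79958285, -0.29297238],
       [-0.79961085, -0.01020756, -0.60043175,  1.46497358],
       [ 0.        ,  0.        ,  0.        ,  1.        ]])}
top {'mtx': array([[499.33469168,   0.        , 271.93267743],
       [  0.        , 499.33469168, 214.25424408],
       [  0.        ,   0.        ,   1.        ]]), 'world_to_cam': array([[-0.01658594, -0.99971296, -0.0172888 ,  0.02122685],
       [-0.99896939,  0.0172993 , -0.04196289,  0.51086464],
       [ 0.04224992,  0.01657499, -0.99896958,  1.21801644],
       [ 0.        ,  0.        ,  0.        ,  1.        ]])}
```

View pics/scene0.png

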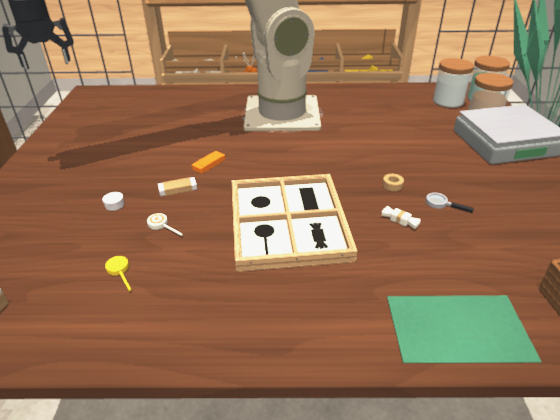

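View pics/top0.png

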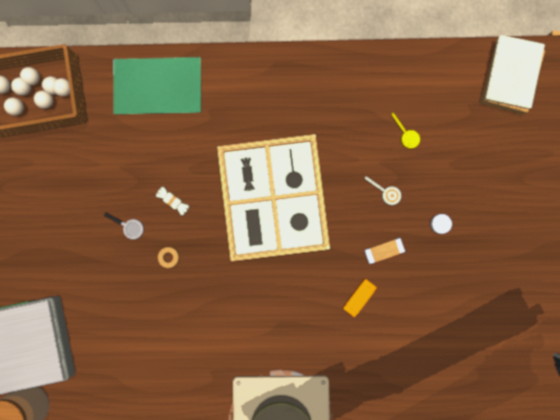

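The scene picture shows the tray in the middle (around 290,220). The tin (113,201), lollipop (157,221) and bar (178,186) are on its left, and the toffee (401,217), tape and magnifier on its right. The top picture shows the same layout. Next I'll enlarge both.

```bash
python3 - <<'E'
import cv2
a=cv2.imread("pics/top0.png")
cv2.imwrite("pics/t_tray.png",cv2.resize(a[130:265,210:335],None,fx=4.4,fy=4.4,interpolation=cv2.INTER_CUBIC))
cv2.imwrite("pics/t_r.png",cv2.resize(a[165:275,355:465],None,fx=5,fy=5,interpolation=cv2.INTER_CUBIC))
cv2.imwrite("pics/t_l.png",cv2.resize(a[175:275,95:205],None,fx=5,fy=5,interpolation=cv2.INTER_CUBIC))
b=cv2.imread("pics/scene0.png")
cv2.imwrite("pics/s_l.png",cv2.resize(b[170:245,95:210],None,fx=6,fy=6,interpolation=cv2.INTER_CUBIC))
cv2.imwrite("pics/s_tray.png",cv2.resize(b[165:275,225:355],None,fx=5,fy=5,interpolation=cv2.INTER_CUBIC))
cv2.imwrite("pics/s_r.png",cv2.resize(b[165:240,370:480],None,fx=6,fy=6,interpolation=cv2.INTER_CUBIC))
E
```

```text
(no output)
```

View pics/t_tray.png

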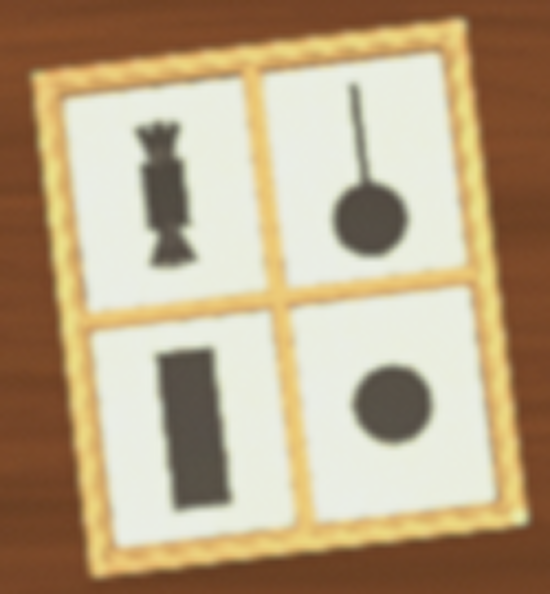

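View pics/t_r.png

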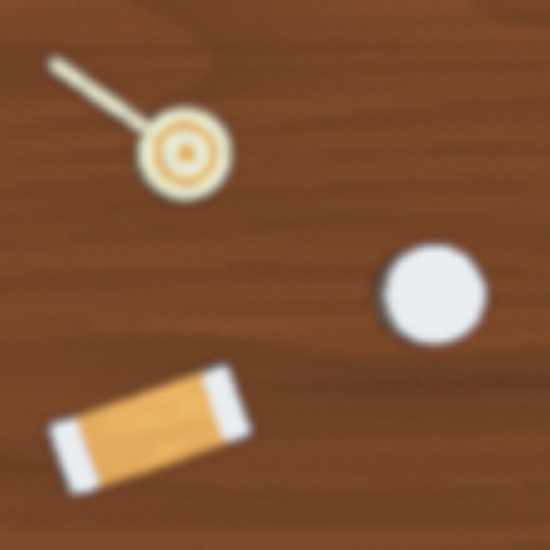

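View pics/t_l.png

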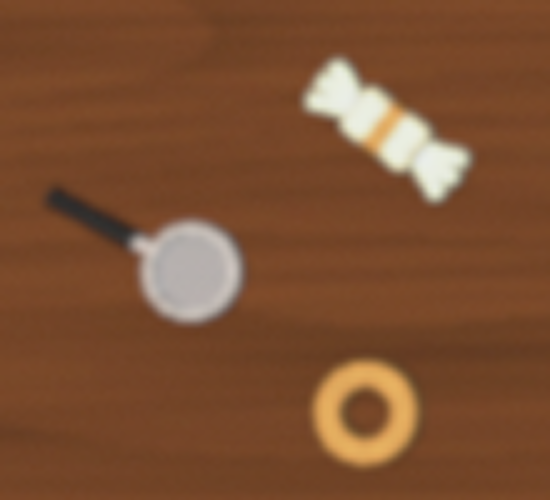

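View pics/s_l.png

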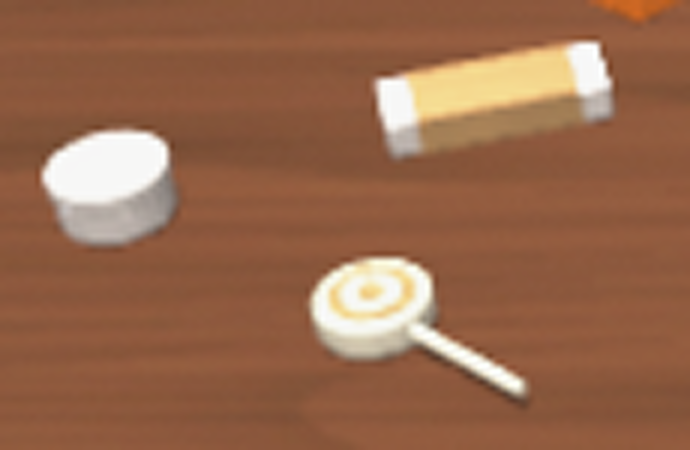

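View pics/s_tray.png

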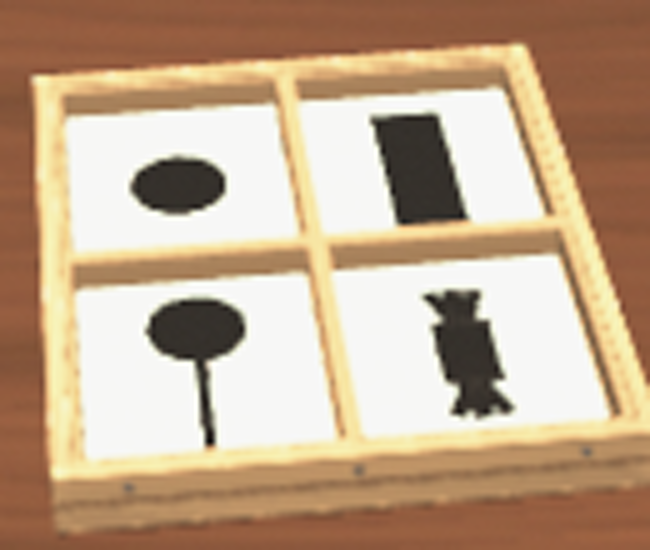

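View pics/s_r.png

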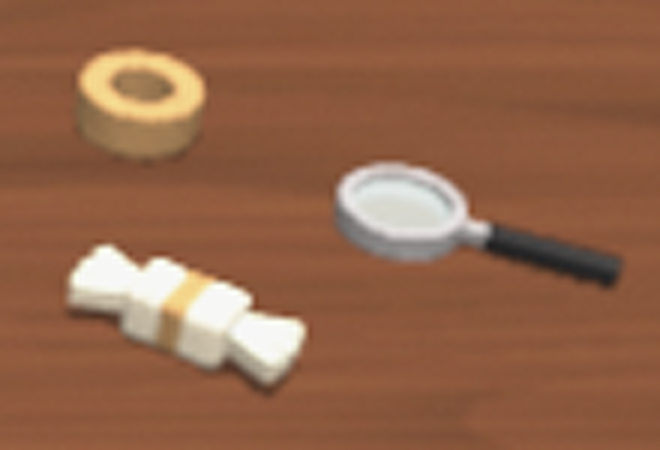

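Readings in the enlarged crops:

| Crop | Thing | Pixels |
|---|---|---|
| Top, tray | tin disc | (393,403) |
| Top, tray | lollipop disc / stick end | (370,218) / (354,84) |
| Top, tray | bar centre | (193,429) |
| Top, tray | toffee centre | (165,195) |
| Top, right | lollipop head / stick end | (185,153) / (54,63) |
| Top, right | tin | (434,295) |
| Top, right | bar centre | (150,430) |
| Top, left | toffee | (385,129) |
| Top, left | tape | (366,412) |
| Top, left | magnifier ring | (191,271) |

I read the same points in the scene crops. Next I'll triangulate them.

```bash
cat > h.py <<'E'
import numpy as np,cv2
from workcell import manip
CROP=dict(tt=("top",4.4,210,130),tr=("top",5,355,165),tl=("top",5,95,175),sl=("scene",6,95,170),st=("scene",5,225,165),sr=("scene",6,370,165))
def px(c,p):
    n,f,x,y=CROP[c]; return n,np.array([x+(p[0]+.5)/f-.5,y+(p[1]+.5)/f-.5])
def ray(c,p):
    n,u=px(c,p); k=manip.calibration(n); W=k["world_to_cam"]
    d=np.linalg.inv(k["mtx"])@[u[0],u[1],1]; R=W[:3,:3]
    return -R.T@W[:3,3],R.T@d
def atz(c,p,z):
    o,d=ray(c,p); return o+d*(z-o[2])/d[2]
def tri(a,b):
    (o1,d1),(o2,d2)=ray(*a),ray(*b)
    s=np.linalg.lstsq(np.c_[d1,-d2],o2-o1,rcond=None)[0]
    p,q=o1+s[0]*d1,o2+s[1]*d2
    return (p+q)/2,np.linalg.norm(p-q)
E
cat > m.py <<'E'
from h import *
np.set_printoptions(precision=4,suppress=True)
P=dict(tinpic=(("tt",(393,403)),("st",(178,185)),.012),lolpichead=(("tt",(370,218)),("st",(196,329)),.012),
 tofpic=(("tt",(165,195)),("st",(468,350)),.012),barpictop=(("tt",(202.5,506.5)),("st",(405,115)),.012),
 tin=(("tr",(434,295)),("sl",(107,166)),.022),lol=(("tr",(185,153)),("sl",(371,292)),.014),stick=(("tr",(54,63)),("sl",(522,388)),.0095),
 bar=(("tr",(150.5,429.5)),("sl",(494,85)),.016),tof=(("tl",(385,129)),("sr",(189,297)),.022),tape=(("tl",(366,412)),("sr",(142,84)),.02),
 mag=(("tl",(191,271)),("sr",(403,207)),.012))
for k,(a,b,z) in P.items():
    p,e=tri(a,b); print(k,p,"gap %.4f"%e,"top@z",atz(*a,z)[:2],"scene@z",atz(*b,z)[:2])
A=lambda c,p,q,z:(lambda d:np.degrees(np.arctan2(d[1],d[0])))(atz(c,q,z)-atz(c,p,z))
print("tray edges",[A("tt",(92,577),(33,75),.028),A("tt",(527,522),(467,20),.028)])
print("tray corners",[atz("tt",p,.028)[:2] for p in((33,75),(467,20),(527,522),(92,577))])
print("lolpic",A("tt",(370,218),(354,84),.012), "barpic",A("tt",(202.5,506.5),(184.5,351),.012),"ctr",atz("tt",(193.5,429),.012),"tofpic",A("tt",(173,265),(159,124),.012))
print("lol ang",A("tr",(185,153),(54,63),.009),"bar",A("tr",(50+12,460),(238,399),.016),"tof",A("tl",(317,80),(453,180),.011))
d=dict(top=np.load("pics/top0.npy"),scene=np.load("pics/scene0.npy"))
for k,(a,b,z) in P.items():
  for q in(a,b):
    n,u=px(*q); o,r=ray(*q); zz=d[n][int(round(u[1])),int(round(u[0]))]; print(k,n,o+r*zz)
E
python3 m.py
```

```text
tinpic [ 0.4928 -0.0531  0.0139] gap 0.0005 top@z [ 0.4929 -0.0535] scene@z [ 0.4903 -0.053 ]
lolpichead [ 0.5965 -0.042   0.0141] gap 0.0009 top@z [ 0.5967 -0.0425] scene@z [ 0.594  -0.0417]
tofpic [0.6116 0.0726 0.0142] gap 0.0012 top@z [0.6118 0.0722] scene@z [0.609  0.0735]
barpictop [0.437  0.0541 0.0134] gap 0.0008 top@z [0.437  0.0538] scene@z [0.4349 0.0546]
tin [ 0.4809 -0.398   0.021 ] gap 0.0004 top@z [ 0.4809 -0.3978] scene@z [ 0.4824 -0.3971]
lol [ 0.5526 -0.2809  0.0144] gap 0.0006 top@z [ 0.5526 -0.2813] scene@z [ 0.5521 -0.2807]
stick [ 0.5987 -0.2187  0.0069] gap 0.0018 top@z [ 0.5986 -0.2192] scene@z [ 0.6019 -0.2169]
bar [ 0.4178 -0.26    0.0147] gap 0.0015 top@z [ 0.4179 -0.2605] scene@z [ 0.4198 -0.2587]
tof [0.5493 0.259  0.0184] gap 0.0010 top@z [0.5489 0.2577] scene@z [0.5538 0.258 ]
tape [0.4107 0.2689 0.0198] gap 0.0007 top@z [0.4107 0.2685] scene@z [0.4109 0.2692]
mag [0.4812 0.3578 0.0086] gap 0.0006 top@z [0.4811 0.3565] scene@z [0.4858 0.3562]
tray edges [np.float64(5.981005397072287), np.float64(5.5941235267040526)]
tray corners [array([0.6782, 0.1436])
[... 338 characters left out ...]
ead top [ 0.5967 -0.0425  0.0123]
lolpichead scene [ 0.598  -0.0415  0.0153]
tofpic top [0.6111 0.0718 0.0177]
tofpic scene [0.6124 0.0732 0.0149]
barpictop top [0.437  0.0537 0.014 ]
barpictop scene [0.4411 0.0543 0.0163]
tin top [ 0.4808 -0.3959  0.028 ]
tin scene [ 0.4829 -0.3968  0.0224]
lol top [ 0.5526 -0.2813  0.0141]
lol scene [ 0.5542 -0.28    0.0157]
stick top [ 0.5982 -0.2186  0.0131]
stick scene [ 0.5972 -0.2183  0.0055]
bar top [ 0.4178 -0.2612  0.0127]
bar scene [ 0.4215 -0.2582  0.0172]
tof top [0.5491 0.2581 0.0199]
tof scene [0.5553 0.2575 0.0232]
tape top [0.4099 0.2729 0.0005]
tape scene [0.393  0.2744 0.0081]
mag top [0.4812 0.3582 0.0063]
mag scene [0.4834 0.3572 0.0103]
```

Triangulated heights agree with the stated ones to within about 3 mm, apart from the magnifier ring and the toffee top, which came out up to 4 mm low. The tray is turned about 5.7°. I'll write a helper that turns targets into tool shifts and start with the tin.

```bash
cat > go.py <<'E'
import sys,numpy as np
from workcell import manip
from scipy.spatial.transform import Rotation as R
o=manip.get_obs(); r=R.from_quat(o["ee_rot"]); M=r.as_matrix()
psi=np.degrees(np.arctan2(M[1,0],M[0,0]))
print("t %.2f"%o["clock"],"pos",o["position"].round(4),"psi %.2f"%psi,"tilt %.2f"%np.degrees(np.arccos(-M[2,2])),"F",o["ft_force"].round(1),"w %.1fmm"%(o["grip_width"]*85.4),"q7 %.2f"%o["joint_pos"][6])
if len(sys.argv)>4:
    x,y,z,p=map(float,sys.argv[1:5]); d=M.T@(np.array([x,y,z])-o["position"])
    t=(psi-p+180)%360-180
    print("shift",d.round(4),"twist rad %.3f"%np.radians(t), "rows %.1f / %.1f"%(np.linalg.norm(d)/.05,abs(t)/8.59))
E
python3 go.py .481 -.3975 .10 21.5
```

```text
t 0.10 pos [ 0.2293 -0.5811  0.2476] psi 21.54 tilt 0.08 F [-0.4 -0.5 -0.2] w 85.4mm q7 -0.09
shift [ 0.3015 -0.0782  0.1477] twist rad 0.001 rows 6.9 / 0.0
```

{"name": "jog_arm", "arguments": {"steps": [0.0854,0.0435,-0.011,0.021,0,0.0854,0.087,-0.0225,0.042,0,0.0854,0.1305,-0.034,0.063,0,0.0854,0.174,-0.045,0.084,0,0.0854,0.2175,-0.056,0.105,0,0.0854,0.261,-0.0675,0.126,0,0.0854,0.3015,-0.078,0.1475,0,0.0854,0.3015,-0.078,0.1475,0,0.0854,0.3015,-0.078,0.1475,0,0.0854,0.3015,-0.078,0.1475,0], "grip_force": 40}}

```text
clock: 1.1
position: [0.4803, -0.3994, 0.101]
ee_rot: [0.983, 0.186, -0.0, 0.0]
ft_force: [-0.1, -0.5, 0.7]
grip_width: 1.001
```

```bash
python3 - <<'E'
from workcell import manip
import cv2,numpy as np
k=manip.calibration("wrist"); p,d=manip.camera("wrist"); cv2.imwrite("pics/w1.png",p[:,:,::-1])
for q in [(.481,-.3975,.022)]:
    c=k["world_to_cam"]@[*q,1]; u=k["mtx"]@c[:3]; print(u[:2]/u[2],c)
E
python3 go.py .481 -.3975 .017 21.5
```

```text
[275.52106781 225.05449776] [-0.00117549  0.01078293  0.22033849  1.        ]
t 1.15 pos [ 0.4802 -0.3998  0.1013] psi 21.40 tilt 0.07 F [0.5 0.4 0.3] w 85.3mm q7 -0.65
shift [ 0.0016 -0.0019  0.0843] twist rad -0.002 rows 1.7 / 0.0
```

View pics/w1.png

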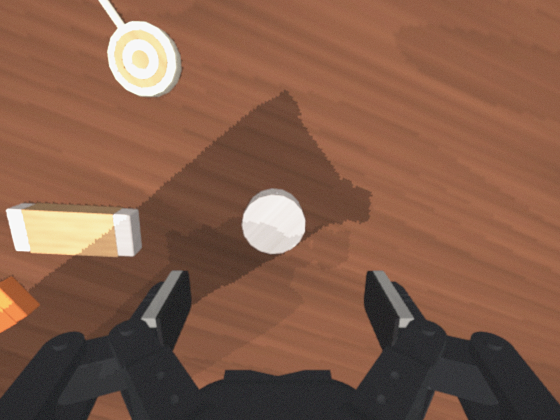

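The wrist view shows the tin centred at about (274,223), against a prediction of (275.5,225), so the position is confirmed. Now I'll go down and grip it.

{"name": "jog_arm", "arguments": {"steps": [0.0854,0.001,-0.001,0.04,0,0.0854,0.001,-0.001,0.07,0,0.0854,0.001,-0.001,0.084,0,0.0854,0.001,-0.001,0.084,0,0.03,0.001,-0.001,0.084,0,0.03,0.001,-0.001,0.084,0,0.03,0.001,-0.001,0.084,0,0.03,0.001,-0.001,0.084,0,0.03,0.001,-0.001,0.084,0,0.03,0.001,-0.001,0.084,0]}}

```text
clock: 2.15
position: [0.4826, -0.3976, 0.0187]
ee_rot: [0.982, 0.187, 0.001, 0.001]
ft_force: [-2.5, 0.7, 6.2]
grip_width: 0.512
```

```bash
python3 go.py .493 -.053 .12 5.7
```

```text
t 2.15 pos [ 0.4826 -0.3976  0.0187] psi 21.52 tilt 0.15 F [-2.5  0.7  6.2] w 43.7mm q7 -0.67
shift [ 0.1362 -0.3165 -0.1019] twist rad 0.276 rows 7.2 / 1.8
```

Gripped at 43.7 mm. Lifting and carrying it to the tin compartment.

{"name": "jog_arm", "arguments": {"steps": [0.03,0,0,-0.03,0,0.03,0,0,-0.07,0,0.03,0.015,-0.035,-0.1,0.05,0.03,0.03,-0.075,-0.1,0.12,0.03,0.047,-0.115,-0.1,0.2,0.03,0.065,-0.155,-0.1,0.276,0.03,0.083,-0.195,-0.1,0.276,0.03,0.1,-0.235,-0.1,0.276,0.03,0.12,-0.275,-0.1,0.276,0.03,0.136,-0.3165,-0.1,0.276]}}

```text
clock: 3.15
position: [0.4926, -0.0508, 0.1179]
ee_rot: [0.999, 0.05, 0.001, 0.0]
ft_force: [0.4, 0.4, -1.5]
grip_width: 0.504
```

{"name": "jog_arm", "arguments": {"steps": [0.03,0,0,0,0,0.03,0,0,0,0,0.03,0,0,0,0,0.03,0,0,0,0,0.03,0,0,0.02,0,0.03,0,0,0.04,0,0.03,0,0,0.05,0,0.03,0,0,0.05,0,0.03,0,0,0.05,0,0.03,0,0,0.05,0]}}

```text
clock: 4.15
position: [0.4928, -0.0528, 0.0677]
ee_rot: [0.999, 0.05, 0.001, 0.0]
ft_force: [-0.0, 0.3, -1.0]
grip_width: 0.514
```

```bash
python3 go.py .493 -.053 .031 5.7
```

```text
t 4.15 pos [ 0.4928 -0.0528  0.0677] psi 5.70 tilt 0.09 F [-0.   0.3 -1. ] w 43.9mm q7 -1.55
shift [0.0001 0.0002 0.0367] twist rad 0.000 rows 0.7 / 0.0
```

{"name": "jog_arm", "arguments": {"steps": [0.03,0,0,0.02,0,0.03,0,0,0.033,0,0.03,0,0,0.0365,0,0.03,0,0,0.0365,0,0.062,0,0,0.0365,0,0.062,0,0,0.0365,0,0.062,0,0,0.0365,0,0.062,0,0,0.0365,0,0.062,0,0,0.015,0,0.062,0,0,-0.02,0]}}

```text
clock: 5.15
position: [0.4906, -0.0524, 0.0857]
ee_rot: [0.999, 0.05, -0.002, -0.0]
ft_force: [1.4, -0.1, 0.3]
grip_width: 0.724
```

```bash
python3 go.py .418 -.26 .10 108.2;  python3 go.py .418 -.26 .10 21.5
```

```text
t 5.15 pos [ 0.4906 -0.0524  0.0857] psi 5.73 tilt 0.25 F [ 1.4 -0.1  0.3] w 61.9mm q7 -1.54
shift [-0.093   0.1993 -0.0141] twist rad -1.788 rows 4.4 / 11.9
t 5.15 pos [ 0.4906 -0.0524  0.0857] psi 5.73 tilt 0.25 F [ 1.4 -0.1  0.3] w 61.9mm q7 -1.54
shift [-0.093   0.1993 -0.0141] twist rad -0.275 rows 4.4 / 1.8
```

{"name": "jog_arm", "arguments": {"steps": [0.07,0,0.01,-0.03,-0.14,0.0854,-0.02,0.04,-0.035,-0.28,0.0854,-0.04,0.08,-0.035,-0.42,0.0854,-0.06,0.12,-0.03,-0.56,0.0854,-0.08,0.16,-0.02,-0.7,0.0854,-0.095,0.199,-0.012,-0.84,0.0854,-0.095,0.199,-0.012,-0.98,0.0854,-0.095,0.199,-0.012,-1.12,0.0854,-0.095,0.199,-0.012,-1.26,0.0854,-0.095,0.199,-0.012,-1.4]}}

```text
clock: 6.15
position: [0.4174, -0.2601, 0.0988]
ee_rot: [0.73, 0.684, 0.0, -0.0]
ft_force: [-0.7, 0.7, 0.4]
grip_width: 1.003
```

{"name": "jog_arm", "arguments": {"steps": [0.0854,0,0,0,-0.14,0.0854,0,0,0,-0.28,0.0854,0,0,0,-0.388,0.0854,0,0,0,-0.388,0.0854,0,0,0,-0.388,0.0854,0,0,0,-0.388,0.0854,0,0,0,-0.388,0.0854,0,0,0,-0.388,0.0854,0,0,0,-0.388,0.0854,0,0,0,-0.388]}}

```text
clock: 7.15
position: [0.4175, -0.26, 0.0988]
ee_rot: [0.587, 0.81, -0.0, 0.0]
ft_force: [-0.8, -0.2, 0.3]
grip_width: 1.0
```

```bash
cat > look.py <<'E'
import sys,cv2,numpy as np
from workcell import manip
k=manip.calibration("wrist"); p,d=manip.camera("wrist"); cv2.imwrite(f"pics/{sys.argv[1]}.png",p[:,:,::-1])
np.savez(f"pics/{sys.argv[1]}.npz",d=d,**k)
E
cat > wz.py <<'E'
import sys,numpy as np
f=np.load(f"pics/{sys.argv[1]}.npz"); z=float(sys.argv[2]); W=f["world_to_cam"];R=W[:3,:3];o=-R.T@W[:3,3]
for a in sys.argv[3:]:
    u,v=map(float,a.split(",")); d=R.T@np.linalg.inv(f["mtx"])@[u,v,1]; print(a,(o+d*(z-o[2])/d[2]).round(4),"depth",(o+d*f["d"][int(v),int(u)]).round(4))
E
python3 look.py w2; python3 go.py .418 -.26 .018 108.2
```

```text
t 7.20 pos [ 0.4175 -0.26    0.0988] psi 108.16 tilt 0.01 F [-0.4  0.2 -0.7] w 85.7mm q7 0.70
shift [-0.0001  0.0005  0.0808] twist rad -0.001 rows 1.6 / 0.0
```

View pics/w2.png

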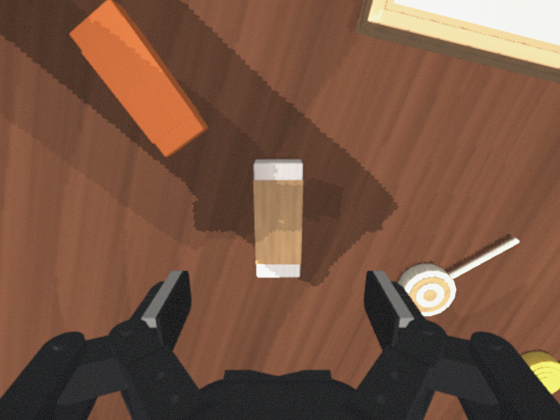

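The wrist view shows the bar upright, with its top face from about (254,161) to (302,276), centred at (278,219). The orange look-alike is well clear at (140,80). The lollipop head is at (431,293).

```bash
python3 wz.py w2 .016 278,219 278,161 278,276; python3 wz.py w2 .014 431,294 ; python3 wz.py w2 .009 516,240
```

```text
278,219 [ 0.4157 -0.2547  0.016 ] depth [ 0.4156 -0.2542  0.0174]
278,161 [ 0.4025 -0.2145  0.016 ] depth [ 0.4028 -0.2154  0.0102]
278,276 [ 0.4305 -0.2998  0.016 ] depth [ 0.4304 -0.2993  0.0169]
431,294 [ 0.553  -0.2782  0.014 ] depth [ 0.552  -0.2776  0.0153]
516,240 [ 0.5965 -0.2164  0.009 ] depth [ 0.5967 -0.2165  0.0087]
```

{"name": "jog_arm", "arguments": {"steps": [0.0854,0.0015,0,0.04,0,0.0854,0.0015,0,0.07,0,0.0854,0.0015,0,0.081,0,0.0854,0.0015,0,0.081,0,0.018,0.0015,0,0.081,0,0.018,0.0015,0,0.081,0,0.018,0.0015,0,0.081,0,0.018,0.0015,0,0.081,0,0.018,0.0015,0,0.081,0,0.018,0.0015,0,0.081,0]}}

```text
clock: 8.2
position: [0.4176, -0.259, 0.0189]
ee_rot: [0.587, 0.81, -0.0, 0.001]
ft_force: [-0.6, 0.8, 7.5]
grip_width: 0.387
```

```bash
python3 go.py .481 .0575 .10 185.7
```

```text
t 8.20 pos [ 0.4176 -0.259   0.0189] psi 108.16 tilt 0.10 F [-0.6  0.8  7.5] w 33.0mm q7 0.65
shift [ 0.2809  0.1589 -0.0813] twist rad -1.353 rows 6.7 / 9.0
```

{"name": "jog_arm", "arguments": {"steps": [0.018,0,0,-0.03,0,0.018,0,0,-0.07,-0.1,0.018,0.025,0.015,-0.09,-0.24,0.018,0.06,0.035,-0.09,-0.38,0.018,0.095,0.055,-0.09,-0.52,0.018,0.135,0.075,-0.09,-0.66,0.018,0.175,0.1,-0.09,-0.8,0.018,0.215,0.12,-0.09,-0.94,0.018,0.25,0.14,-0.09,-1.08,0.018,0.281,0.159,-0.09,-1.22]}}

```text
clock: 9.2
position: [0.4805, 0.06, 0.1084]
ee_rot: [0.014, 1.0, -0.0, 0.001]
ft_force: [0.9, -0.7, -0.9]
grip_width: 0.387
```

{"name": "jog_arm", "arguments": {"steps": [0.018,0,0,0,-0.133,0.018,0,0,0,-0.133,0.018,0,0,0,-0.133,0.018,0,0,0,-0.133,0.018,0,0,0.02,-0.133,0.018,0,0,0.04,-0.133,0.018,0,0,0.05,-0.133,0.018,0,0,0.05,-0.133,0.018,0,0,0.05,-0.133,0.018,0,0,0.05,-0.133]}}

```text
clock: 10.2
position: [0.4811, 0.0579, 0.0587]
ee_rot: [-0.049, 0.999, -0.0, 0.001]
ft_force: [0.5, -0.0, -0.8]
grip_width: 0.384
```

```bash
python3 go.py .481 .0575 .033 185.7
```

```text
t 10.20 pos [0.4811 0.0579 0.0587] psi -174.35 tilt 0.08 F [ 0.5 -0.  -0.8] w 32.8mm q7 1.24
shift [ 0.0002 -0.0004  0.0257] twist rad -0.001 rows 0.5 / 0.0
```

{"name": "jog_arm", "arguments": {"steps": [0.018,0,0,0.015,0,0.018,0,0,0.024,0,0.018,0,0,0.026,0,0.018,0,0,0.026,0,0.052,0,0,0.026,0,0.052,0,0,0.026,0,0.052,0,0,0.026,0,0.052,0,0,0.026,0,0.052,0,0,0,0,0.052,0,0,-0.03,0]}}

```text
clock: 11.2
position: [0.4796, 0.058, 0.0877]
ee_rot: [-0.05, 0.999, 0.0, -0.001]
ft_force: [-0.3, 0.1, 0.3]
grip_width: 0.61
```

```bash
python3 look.py w3; python3 go.py .5528 -.2800 .10 54.1;python3 go.py .549 .258 .10 232.9 
```

```text
t 11.25 pos [0.4824 0.0588 0.0927] psi -174.27 tilt 0.25 F [4.  1.4 3.7] w 52.0mm q7 1.28
shift [-0.0363 -0.3441 -0.0071] twist rad 2.297 rows 6.9 / 15.3
t 11.25 pos [0.4824 0.0588 0.0927] psi -174.27 tilt 0.25 F [4.  1.4 3.7] w 52.0mm q7 1.28
shift [-0.0862  0.1916 -0.007 ] twist rad -0.823 rows 4.2 / 5.5
```

View pics/w3.png

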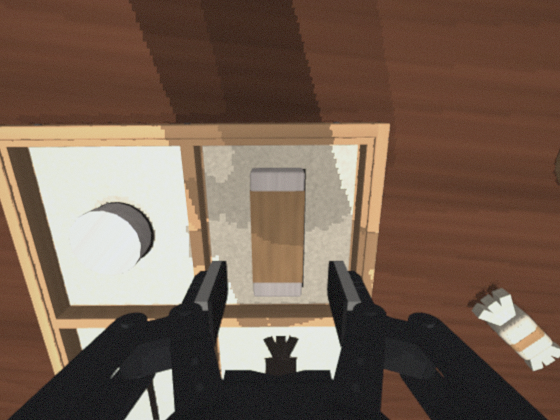

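The bar lies squarely over its picture, spanning (250–305, 168–297), and the tin covers its disc. The toffee is next, keeping this half turn.

{"name": "jog_arm", "arguments": {"steps": [0.052,0,0.01,-0.03,-0.05,0.06,-0.01,0.03,-0.03,-0.15,0.0854,-0.025,0.065,-0.03,-0.29,0.0854,-0.045,0.105,-0.03,-0.43,0.0854,-0.065,0.145,-0.02,-0.57,0.0854,-0.08,0.18,-0.01,-0.71,0.0854,-0.087,0.193,-0.007,-0.823,0.0854,-0.087,0.193,-0.007,-0.823,0.0854,-0.087,0.193,-0.007,-0.823,0.0854,-0.087,0.193,-0.007,-0.823]}}

```text
clock: 12.25
position: [0.5482, 0.2571, 0.095]
ee_rot: [-0.443, 0.896, -0.001, 0.0]
ft_force: [1.1, 0.2, -0.5]
grip_width: 1.003
```

```bash
python3 look.py w4; python3 go.py .549 .258 .020 232.9 
```

```text
t 12.30 pos [0.5483 0.2571 0.0951] psi -127.37 tilt 0.08 F [-0.3 -0.7  0.9] w 85.4mm q7 1.63
shift [-0.0012  0.0001  0.0751] twist rad -0.005 rows 1.5 / 0.0
```

View pics/w4.png

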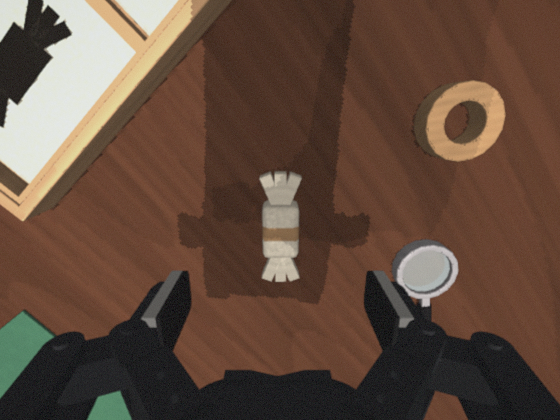

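The toffee's band is at about (281,234) and it stands upright in the view, from (280,172) to (281,282). The magnifier ring is at (425,268) and the tape at (465,122).

```bash
python3 wz.py w4 .022 281,231 281,235; python3 wz.py w4 .011 280,172 281,282; python3 wz.py w4 .012 425,268
```

```text
281,231 [0.5455 0.2589 0.022 ] depth [0.5453 0.2587 0.0226]
281,235 [0.5473 0.2614 0.022 ] depth [0.547  0.2609 0.0233]
280,172 [0.5219 0.2269 0.011 ] depth [0.5221 0.2272 0.0092]
281,282 [0.5745 0.2974 0.011 ] depth [0.5783 0.3027 0.0007]
425,268 [0.4782 0.3545 0.012 ] depth [0.478  0.3566 0.0093]
```

{"name": "jog_arm", "arguments": {"steps": [0.0854,-0.002,0.001,0.04,0,0.0854,-0.002,0.001,0.065,0,0.0854,-0.002,0.001,0.075,0,0.0854,-0.002,0.001,0.075,0,0.012,-0.002,0.001,0.075,0,0.012,-0.002,0.001,0.075,0,0.012,-0.002,0.001,0.075,0,0.012,-0.002,0.001,0.075,0,0.012,-0.002,0.001,0.075,0,0.012,-0.002,0.001,0.075,0]}}

```text
clock: 13.3
position: [0.5488, 0.261, 0.0206]
ee_rot: [-0.445, 0.896, -0.0, 0.001]
ft_force: [-0.7, -0.7, 6.4]
grip_width: 0.294
```

```bash
python3 go.py .611 .071 .10 185.7
```

```text
t 13.30 pos [0.5488 0.261  0.0206] psi -127.17 tilt 0.07 F [-0.7 -0.7  6.4] w 25.1mm q7 1.58
shift [ 0.1138 -0.1644 -0.0793] twist rad 0.823 rows 4.3 / 5.5
```

{"name": "jog_arm", "arguments": {"steps": [0.012,0,0,-0.03,0,0.012,0,0,-0.07,0.05,0.012,0.02,-0.025,-0.085,0.15,0.012,0.045,-0.06,-0.085,0.29,0.012,0.07,-0.095,-0.085,0.43,0.012,0.095,-0.13,-0.085,0.57,0.012,0.114,-0.1645,-0.085,0.71,0.012,0.114,-0.1645,-0.085,0.823,0.012,0.114,-0.1645,-0.08,0.823,0.012,0.114,-0.1645,-0.06,0.823]}}

```text
clock: 14.3
position: [0.6115, 0.0721, 0.0812]
ee_rot: [-0.052, 0.999, 0.0, 0.002]
ft_force: [0.7, -0.3, -1.0]
grip_width: 0.296
```

```bash
python3 go.py .611 .071 .034 185.7
```

```text
t 14.30 pos [0.6115 0.0721 0.0812] psi -174.04 tilt 0.20 F [ 0.7 -0.3 -1. ] w 25.3mm q7 1.21
shift [ 0.0008 -0.001   0.0472] twist rad 0.005 rows 0.9 / 0.0
```

{"name": "jog_arm", "arguments": {"steps": [0.012,0,0,0.02,0,0.012,0,0,0.04,0,0.012,0,0,0.047,0,0.012,0,0,0.047,0,0.046,0,0,0.047,0,0.046,0,0,0.047,0,0.046,0,0,0.047,0,0.046,0,0,0.047,0,0.046,0,0,0.02,0,0.046,0,0,-0.02,0]}}

```text
clock: 15.3
position: [0.609, 0.0703, 0.0984]
ee_rot: [-0.05, 0.999, 0.0, -0.002]
ft_force: [1.4, -0.2, 0.7]
grip_width: 0.534
```

```bash
python3 look.py w5; python3 go.py .5528 -.2800 .10 54.1
```

```text
t 15.35 pos [0.6129 0.0716 0.1069] psi -174.28 tilt 0.35 F [5.2 0.8 5.8] w 45.9mm q7 1.23
shift [ 0.0949 -0.3438  0.0062] twist rad 2.297 rows 7.1 / 15.3
```

View pics/w5.png

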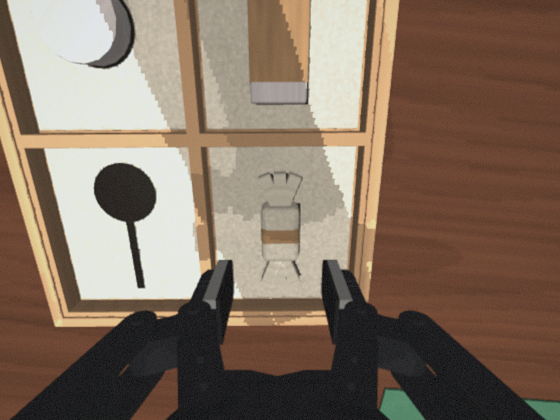

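The toffee covers its picture, with the block at (281,233). The lollipop's picture has its head at (125,192) and stick end at (141,288). Now moving to the lollipop.

{"name": "jog_arm", "arguments": {"steps": [0.046,0.005,-0.01,-0.01,0.14,0.06,0.012,-0.04,-0.01,0.28,0.0854,0.025,-0.085,-0.01,0.42,0.0854,0.037,-0.13,-0.01,0.56,0.0854,0.049,-0.175,-0.01,0.7,0.0854,0.061,-0.22,-0.005,0.84,0.0854,0.073,-0.265,0,0.98,0.0854,0.085,-0.31,0.006,1.12,0.0854,0.096,-0.344,0.006,1.26,0.0854,0.096,-0.344,0.006,1.4]}}

```text
clock: 16.35
position: [0.5465, -0.2884, 0.0934]
ee_rot: [0.611, 0.792, -0.002, 0.0]
ft_force: [-0.3, 0.1, -0.2]
grip_width: 1.0
```

{"name": "jog_arm", "arguments": {"steps": [0.0854,0,0,0,0.14,0.0854,0,0,0,0.28,0.0854,0,0,0,0.42,0.0854,0,0,0,0.56,0.0854,0,0,0,0.7,0.0854,0,0,0,0.84,0.0854,0,0,0,0.897,0.0854,0,0,0,0.897,0.0854,0,0,0,0.897,0.0854,0,0,0,0.897]}}

```text
clock: 17.35
position: [0.5491, -0.2812, 0.0938]
ee_rot: [0.89, 0.455, 0.0, 0.0]
ft_force: [0.4, -0.8, -0.5]
grip_width: 1.0
```

```bash
python3 look.py w6; python3 go.py .5527 -.2800 .018 54.1
```

```text
t 17.40 pos [ 0.5491 -0.2812  0.0938] psi 54.15 tilt 0.00 F [ 0.9 -0.5  0.1] w 85.3mm q7 -0.29
shift [0.0031 0.0022 0.0758] twist rad 0.001 rows 1.5 / 0.0
```

View pics/w6.png

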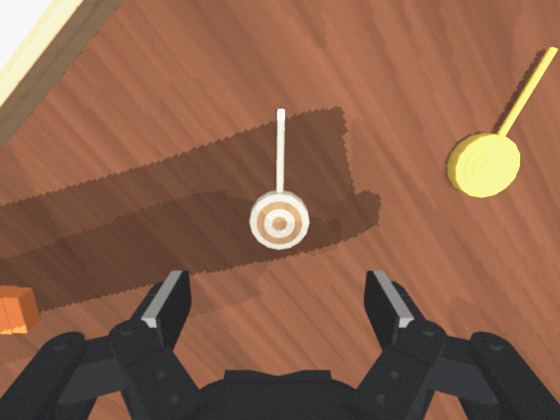

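The lollipop head is at (279.5,223) and the stick end at (281,111). It stands upright, and the yellow look-alike is clear at (485,163).

```bash
python3 wz.py w6 .014 279.5,223; python3 wz.py w6 .0095 281,111
```

```text
279.5,223 [ 0.5517 -0.2794  0.014 ] depth [ 0.5521 -0.2788  0.0158]
281,111 [ 0.5974 -0.2176  0.0095] depth [ 0.5974 -0.2176  0.0096]
```

{"name": "jog_arm", "arguments": {"steps": [0.0854,0.003,0.002,0.04,0,0.0854,0.003,0.002,0.065,0,0.0854,0.003,0.002,0.076,0,0.0854,0.003,0.002,0.076,0,0.03,0.003,0.002,0.076,0,0.03,0.003,0.002,0.076,0,0.03,0.003,0.002,0.076,0,0.03,0.003,0.002,0.076,0,0.03,0.003,0.002,0.076,0,0.03,0.003,0.002,0.076,0]}}

```text
clock: 18.4
position: [0.5533, -0.2804, 0.0195]
ee_rot: [0.891, 0.455, 0.001, 0.001]
ft_force: [-1.2, 0.4, 7.3]
grip_width: 0.492
```

```bash
python3 go.py .5957 -.0423 .10 5.7
```

```text
t 18.40 pos [ 0.5533 -0.2804  0.0195] psi 54.07 tilt 0.13 F [-1.2  0.4  7.3] w 42.0mm q7 -0.31
shift [ 0.2177 -0.1052 -0.0807] twist rad 0.844 rows 5.1 / 5.6
```

{"name": "jog_arm", "arguments": {"steps": [0.03,0,0,-0.03,0,0.03,0,0,-0.07,0.05,0.03,0.03,-0.015,-0.085,0.15,0.03,0.07,-0.035,-0.085,0.29,0.03,0.11,-0.055,-0.085,0.43,0.03,0.15,-0.073,-0.085,0.57,0.03,0.19,-0.092,-0.085,0.71,0.03,0.2175,-0.105,-0.085,0.844,0.03,0.2175,-0.105,-0.08,0.844,0.03,0.2175,-0.105,-0.06,0.844]}}

```text
clock: 19.4
position: [0.597, -0.0411, 0.0802]
ee_rot: [0.999, 0.051, 0.003, 0.0]
ft_force: [0.3, -0.3, -0.4]
grip_width: 0.491
```

```bash
python3 look.py w7; python3 go.py .5957 -.0423 .033 5.7
```

```text
t 19.45 pos [ 0.5942 -0.0422  0.0754] psi 5.83 tilt 0.09 F [-2.5 -0.5 -2.9] w 42.0mm q7 -1.53
shift [0.0015 0.0003 0.0424] twist rad 0.002 rows 0.8 / 0.0
```

View pics/w7.png

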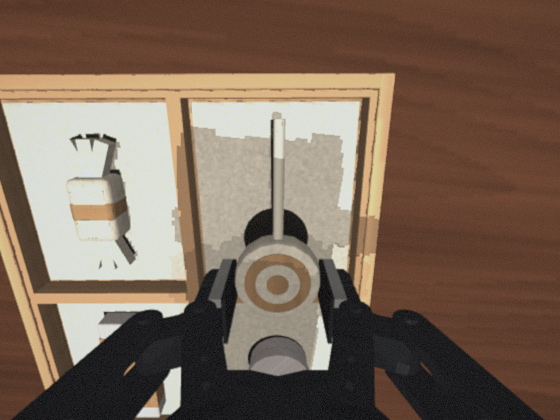

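The lollipop is held level at (278,283), in line with the picture of its head behind it at (276,235). Lowering and releasing.

{"name": "jog_arm", "arguments": {"steps": [0.03,0,0,0.02,0,0.03,0,0,0.038,0,0.03,0,0,0.044,0,0.03,0,0,0.044,0,0.06,0,0,0.044,0,0.06,0,0,0.044,0,0.06,0,0,0.044,0,0.06,0,0,0.044,0,0.06,0,0,0.02,0,0.06,0,0,-0.02,0]}}

```text
clock: 20.45
position: [0.5932, -0.0422, 0.0962]
ee_rot: [0.999, 0.05, -0.003, -0.0]
ft_force: [0.4, 0.3, 0.3]
grip_width: 0.699
```

{"name": "jog_arm", "arguments": {"steps": [0.06,0,0,-0.05,0,0.06,-0.03,0.03,-0.08,0,0.06,-0.05,0.07,-0.1,0,0.06,-0.06,0.11,-0.1,0,0.06,-0.07,0.15,-0.1,0,0.06,-0.08,0.19,-0.1,0,0.06,-0.09,0.23,-0.1,0,0.06,-0.1,0.27,-0.1,0,0.06,-0.1,0.27,-0.1,0,0.06,-0.1,0.27,-0.1,0]}}

```text
clock: 21.45
position: [0.522, -0.3216, 0.1978]
ee_rot: [0.999, 0.049, -0.0, -0.0]
ft_force: [-0.1, 1.0, -0.5]
grip_width: 0.7
```

```bash
python3 - <<'E'
from workcell import manip
import cv2,numpy as np
for n,(x0,x1,y0,y1),f in (("top",(210,335,130,265),4.4),("scene",(225,355,165,275),5)):
    p,d=manip.camera(n); cv2.imwrite(f"pics/{n}F.png",p[:,:,::-1])
    cv2.imwrite(f"pics/{n}Fc.png",cv2.resize(p[y0:y1,x0:x1,::-1],None,fx=f,fy=f,interpolation=cv2.INTER_CUBIC))
E
python3 go.py
```

```text
t 21.55 pos [ 0.523  -0.3195  0.1979] psi 5.81 tilt 0.04 F [0.6 0.4 0.4] w 60.0mm q7 -0.99
```

View pics/topFc.png

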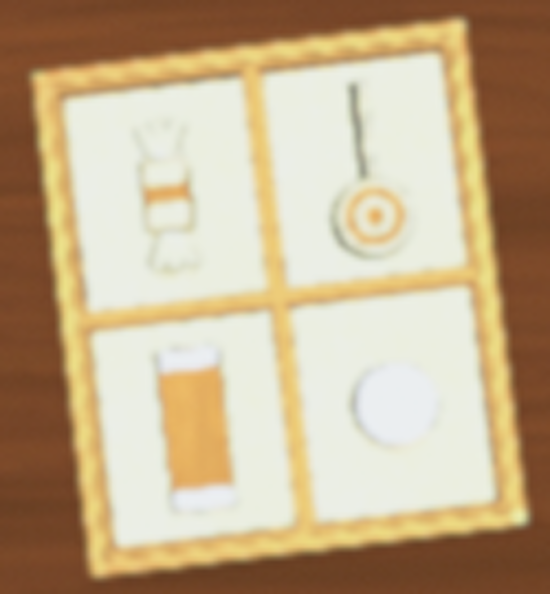

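View pics/sceneFc.png

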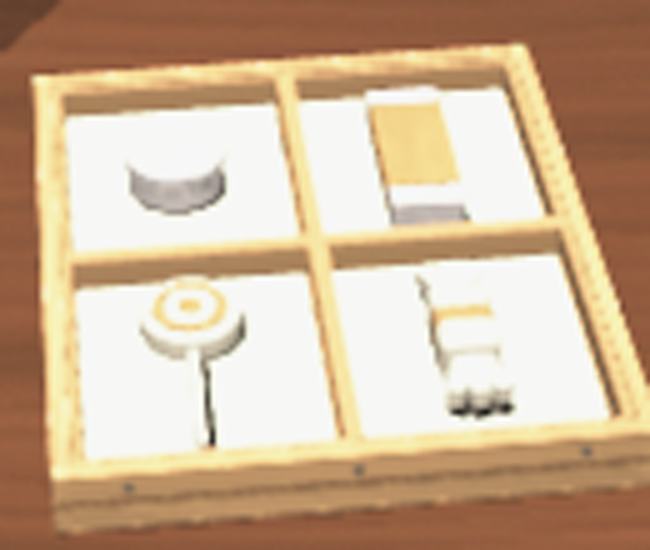

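View pics/topF.png

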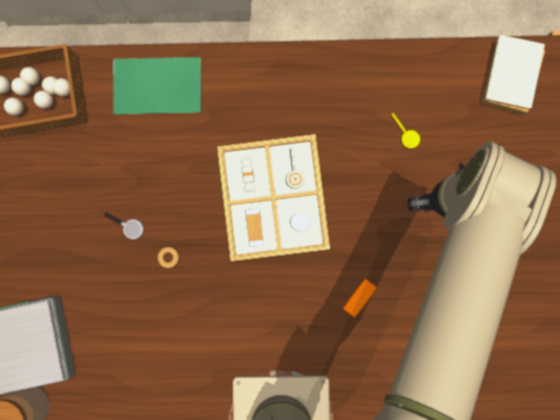

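In both views each sweet sits on its picture. A thin dark strip shows beside the lollipop stick, about 2 mm wide. Tape (168,258) and magnifier (132,229) haven't moved. I'll put numbers on it.

```bash
python3 - <<'E'
from h import *
np.set_printoptions(precision=4,suppress=True)
pic=dict(tin=atz("tt",(393,403),.012),bar=atz("tt",(193.5,429),.012),toffee=atz("tt",(165,195),.012),lolhead=atz("tt",(370,218),.012))
obs=dict(tin=((397,404),.034,(177,155)),bar=((195.5,429),.028,(414,148)),toffee=((167,195),.034,(463,311)),lolhead=((376,216),.026,(190,306)))
for k,(p,z,s) in obs.items():
    a=atz("tt",p,z); t,g=tri(("tt",p),("st",s)); print(k,"off mm",((a-pic[k])[:2]*1000).round(1),"triang top z %.4f gap %.4f"%(t[2],g))
A=lambda p,q,z:(lambda d:np.degrees(np.arctan2(d[1],d[0])))(atz("tt",q,z)-atz("tt",p,z))
print("bar ang",A((204,499),(188,357),.028),"toffee",A((175,255),(160,135),.023))
E
```

```text
tin off mm [-1.2 -1.4] triang top z 0.0302 gap 0.0022
bar off mm [-0.3 -2. ] triang top z 0.0247 gap 0.0002
toffee off mm [-2.8 -2.5] triang top z 0.0335 gap 0.0009
lolhead off mm [-0.5 -2.9] triang top z 0.0265 gap 0.0017
bar ang 5.568644218290627 toffee 6.264550744782287
```

All offsets are within 4 mm and the angles match the tray's 5.7°. The robot is clear of everything, so I'll hand in.

```bash
python3 -c "
from workcell import manip
print(manip.hand_in())"
```

```text
the job is handed in; nothing more can be done
None
```

All four sweets are in the oak tray, each in the compartment with its picture. I handed the job in at about 21.6 s of the 88 s allowed; the interface gives no verdict.

| Sweet | Offset from picture | Length angle (tray is turned about 5.7°) |
|---|---|---|
| Tin | about 2 mm | round, not applicable |
| Bar | about 2 mm | 5.6° |
| Toffee | about 4 mm | 6.3° |
| Lollipop (measured at the head) | about 3 mm | not measured; stick parallel to its picture, about 2 mm to one side |

- **Heights:** Triangulated top heights agree with lying flat on the compartment floor for the toffee and lollipop. The tin and bar came out 3–4 mm low. The edges of their tops were hard to read against the white card, so I put it down to picture reading rather than a wrong pose. I did not measure tilt separately.
- **Things to be left alone:** In the last top picture the tape, magnifying glass and the orange and yellow look-alikes are where they lay at the start. I compared these by eye only.
- **Robot:** The gripper ended clear, about 0.2 m above the counter. While closing on the sweets I saw an upward force of 6–8 N, probably the fingertips brushing the counter and well below the limits.

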